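# Put the lathe faceplates and knock-out bar away

### The job

Put the lathe accessories away: take the stack of three steel faceplates apart and set each one, hub up, into the plywood block bored for its size, so that it lies flat on the bottom of the recess, lowered gently and not dropped. Press the knock-out bar fully home into the two spring clips of its rack, about centred along its length, either way round. Leave the wooden bowl and the wax tin on the bench where they stand.

Things in the scene. Friction and masses are not known exactly. Their poses are not given: they have to be found in the camera images.
- plate_small_center (a point): smallest steel faceplate, top of the stack at the start (plates rest loosely flange on hub, a few mm off axis): round flange 60 mm across, 8 mm thick, underside down; round hub 45 mm across rising 24 mm above it, with a 31 mm bore open at the top; 32 mm high in all, 0.27 kg. Point on its axis, 16 mm above its underside; z up along the hub
- plate_medium_center (a point): middle steel faceplate, in the middle of the stack at the start: as the small one, the same 45 mm hub and 32 mm height, but the flange is 80 mm in diameter (about 0.40 kg). Point on its axis, 16 mm above its underside; z up along the hub
- plate_large_center (a point): largest steel faceplate, at the bottom of the stack, lying on the bench: the same 45 mm hub and 32 mm height, flange 100 mm in diameter (about 0.58 kg). Point on its axis, 16 mm above its underside; z up along the hub
- block_small_floor (a point): smallest plywood block, 94 x 94 x 18 mm, fixed to the bench, with a round recess 74 mm in diameter and 9 mm deep for the 60 mm faceplate, its floor lined with thin grey felt. Point at the centre of the recess's floor, 9 mm above the bench; z up
- block_medium_floor (a point): middle plywood block, 114 x 114 x 18 mm, fixed, with a recess 94 mm in diameter and 9 mm deep for the 80 mm faceplate, its floor lined with thin grey felt. Point at the centre of the recess's floor, 9 mm above the bench; z up
- block_large_floor (a point): largest plywood block, 134 x 134 x 18 mm, fixed, with a recess 114 mm in diameter and 9 mm deep for the 100 mm faceplate, its floor lined with thin grey felt. Point at the centre of the recess's floor, 9 mm above the bench; z up
- bar_center (a point): knock-out bar lying on the bench: octagonal steel bar, 12 mm across flats, its body 190 mm long along its own x, with a 15 mm brass nose beyond the +x end and a 3 mm bevel at the other (0.18 kg). Point on its axis at the middle of the 190 mm, 6 mm above the bench as it lies on a flat; z up at the start
- rack_seat (a point): bar rack: wooden batten 170 x 50 x 15 mm along its own x, fixed; two spring clips at x = -55 and +55 mm, 16 mm long, bare batten between. Sprung lips, 26 mm above the batten, mouth 22 mm, neck 8 mm wide 14 mm up; a bar pushed straight down spreads them (about 6 to 12 N in all) and they close over it. Point: middle of the bar's axis when fully home, 24 mm above the bench; z up, bar along x
- bowl: bystander: small turned wooden bowl, 90 mm wide and 40 mm high, upright on the bench; origin at the centre of its underside
- tin: bystander: round metal wax tin, 73 mm wide and 32 mm high; origin at the centre of its underside
Mind the look-alikes: they are no part of the job. Of the things shaped like the part that bears bar_center, the bare steel one is meant.

How it is judged:
By the outcome, as a careful person would: the job done as asked, in the order asked, and still so for the second after the job is handed in, with the robot touching nothing.
It also fails if it takes over 128 s, if anything falls off the work surface, if the arm or the gripper's body presses on something with over 40 N, if the wrist force passes 120 N, or if a joint passes its speed limit or range.

### The arm

A 6-joint arm with a two-finger parallel gripper is mounted at the origin on the work surface. World frame = base frame: x ahead of the robot, y to its left, z up, the work surface at z = 0. Lengths are in mm, angles in rad, forces in N, time in s.
With the tool pointing down it reaches from about 325 to 875 mm from the base axis. Payload 4.4 kg.
Tool frame: the origin (TCP) lies on the centre line of the jaws, within the pads' length; the fingertips stand ahead of it and the grasp point (between the pads) lies 6 mm ahead of it (ctrl.tcp_to_tips is the z of the fingertips in the tool frame, in mm); z points along the fingers, y is the line along which they close (so a half turn about z gives the same grasp; the last joint's range is limited). The gripper opens to 85 mm and grips with 20 to 120 N. Pads are 22 mm wide; open, the fingers measure 114 mm over their backs; the gripper's body (76 mm by 85 mm) begins 54 mm behind the grasp point. The pads swing forward as they close: fully open they stand 13 mm farther back than shut.
Start: joints at [1.05, 0.207, 1.542, -0, 1.393, -0.15], TCP at [208.367, 535.92, 256.282] pointing down, gripper open.
Joint ranges: [-2.73, 2.73], [-0.86, 2.22], [0.23, 2.46], [-1.11, 4.25], [0.08, 2.63], [-2.82, 2.82]. Speed limits (rad/s): [2.79, 2.79, 3.14, 3.14, 3.14, 3.14].

### API

Orientations are given as a 3x3 rotation matrix whose columns are the frame's x, y, z axes.
In Python, from plant import ctrl, sensors, optics gives the robot as it stands. Calls block until the motion is done:
- ctrl.move_ptp(position, orientation): joint-space move of the TCP to a pose.
- ctrl.move_l(position, rot=None, vel=150, threshold=None): straight line of the TCP; rot=None keeps the orientation; vel is the mean speed in mm/s. With threshold (N) it stops when the force on the tool has changed by that much, and returns True; else False.
- ctrl.set_joints(angles): joint-space move.
- ctrl.gripper_to(opening, force=None): finger opening in mm; force is the grip in N (None keeps the last); returns when the fingers have stopped.
- ctrl.hold(seconds).
- ctrl.solve_ik(position, orientation): joint angles nearest the present ones, or None.
- sensors.read_state(): the state.
- optics.grab_frame(name): name is "scene" or "top" or "wrist"; returns (picture, depth): 400x640x3 uint8, red, green, blue; 400x640 float32, mm along the optical axis (not along the pixel's ray), 0 where there is no reading.
- optics.camera_params(name): a dict with "mtx" (3x3 intrinsics, pixels), "k1" (the pictures are not rectified: a ray, as slopes to the right and down, at radius r is drawn at 1 + k1 r^2 times it, then the intrinsics apply), "R" (3x3) and "t" (3): a world point X has camera coordinates R X + t; the wrist camera has in their place "T_tool_cam" (4x4, takes a point from camera to tool coordinates, whose origin is the TCP and whose axes are the flange's). Camera axes: x right, y down, z forward; pixel columns grow to the right and rows downward; lengths in mm; the calibration is good to about 2 mm. A picture is of the moment at which its call begins: read the wrist's pose just before it. camera_params takes no time and is no camera call.
A pose or a line that the arm cannot do raises ctrl.MotionError and nothing moves.
- ctrl.finish_job(): hands the job in; it is judged then, once.
The state is a dict: "t": time; "q": joint angles; "qvel": joint speeds; "tau": joint torques, N m; "eef_pos": TCP position; "eef_rot": TCP orientation; "force": force on the tool from outside, world axes, zero at the start; "wrist_torque": the same for the moment, N m; "grip_width": finger opening in mm; "grasp_force": force on a finger pad.
Only numpy, scipy, OpenCV 4.12 (cv2) and the standard library are available. Lean on these libraries where they do the work, as an engineer would, in place of code of your own. Each camera call takes 0.05 s, during which the arm holds its last target. There are 200 camera calls.

## Working session

There is one attempt and no reset: what is moved stays moved. The work goes in short steps, each a Python script; the robot and the scene stay as the last script left them, time stands still between calls to the robot, and variables do not carry over. Pictures are saved under pics/ and viewed, at most 14 in all, crops included, and the job is handed in when it is done.

```bash
ls; mkdir -p pics; python3 - <<'E'
from plant import ctrl,sensors,optics
import cv2,numpy as np
s=sensors.read_state();print(s['t'],s['eef_pos'],s['eef_rot'],s['grip_width'],ctrl.tcp_to_tips)
for n in ['scene','top','wrist']:
    p,d=optics.grab_frame(n);cv2.imwrite(f'pics/{n}0.png',p[...,::-1]);np.save(f'pics/{n}0.npy',d);c=optics.camera_params(n);print(n,c,(d>0).mean())
E
```

```text
pics
0.0 [207.97485038 535.29298799 255.08868923] [[-9.32040911e-01  3.62351016e-01 -1.21692484e-03]
 [ 3.62352852e-01  9.32038716e-01 -2.05985618e-03]
 [ 3.87830084e-04 -2.36082642e-03 -9.99997138e-01]] 85.49168306180509 25.0
scene {'mtx': array([[487.96505392,   0.        , 320.17098177],
       [  0.        , 487.96505392, 195.82939913],
       [  0.        ,   0.        ,   1.        ]]), 'k1': -0.08706420417728558, 'R': array([[ 0.55163622,  0.83396279,  0.01426658],
       [ 0.71483065, -0.46388275, -0.52328762],
       [-0.42978438,  0.29886259, -0.8520367 ]]), 't': array([-257.28712028, -298.064001  , 1283.51038858])} 0.9959140625
top {'mtx': array([[475.8373614 ,   0.        , 318.07955134],
       [  0.        , 475.8373614 , 197.44761954],
       [  0.        ,   0.        ,   1.        ]]), 'k1': -0.03533934305687707, 'R': array([[ 5.76638397e-03, -9.99983371e-01, -7.49756192e-05],
       [-9.94061211e-01, -5.72408609e-03, -1.08671720e-01],
       [ 1.08669484e-01,  7.01173219e-04, -9.94077689e-01]]), 't': array([   3.17161958,  485.10531018, 1103.78437163])} 0.9961640625
wrist {'mtx': array([[346.85532177,   0.        , 321.65729715],
       [  0.        , 346.85532177, 202.32545879],
       [  0.        ,   0.        ,   1.        ]]), 'k1': 0.021628256881700992, 'T_tool_cam': array([[ 1.03659707e-03, -9.50056683e-01, -3.12075670e-01,
         7.82730945e+01],
       [ 9.99999462e-01,  9.93873149e-04,  2.95956049e-04,
         1.34731323e+00],
       [ 2.89886069e-05, -3.12075809e-01,  9.50057203e-01,
        -1.17921126e+02],
       [ 0.00000000e+00,  0.00000000e+00,  0.00000000e+00,
         1.00000000e+00]])} 0.9959921875
```

View pics/top0.png

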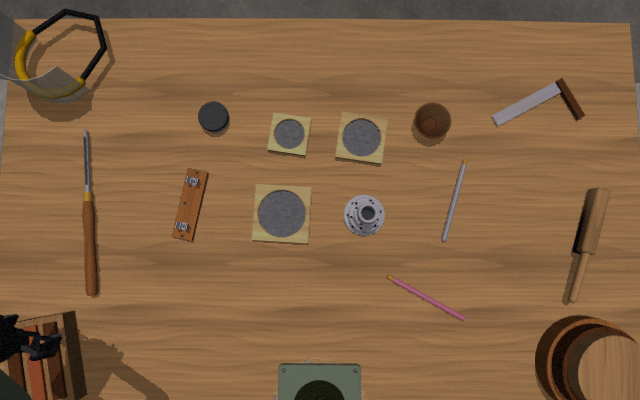

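View pics/scene0.png

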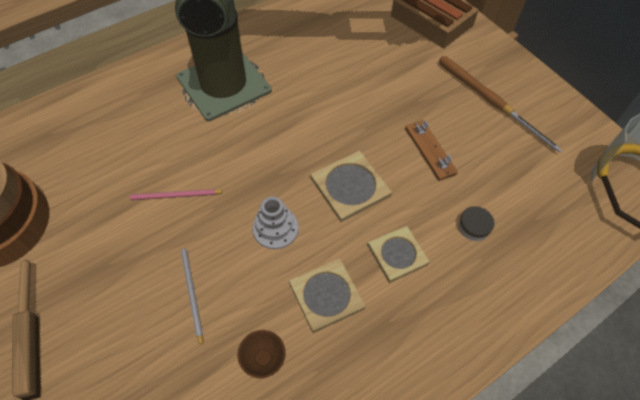

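The top view shows the plate stack at about (366,214), the bare bar at (454,200) and the pink look-alike at (425,298). The rack is at (190,204), the blocks at (289,134), (361,138) and (282,214), the bowl at (433,120) and the tin at (213,117). The scene view shows the same items: stack (273,220), bar (191,295), rack (431,150).

```bash
cat > h.py <<'E'
from plant import ctrl,sensors,optics
import cv2,numpy as np
def cam(name,st=None):
    c=optics.camera_params(name); K,k1=c['mtx'],c['k1']
    if name=='wrist':
        T=c['T_tool_cam'];Re=np.array(st['eef_rot'])
        A=Re@T[:3,:3]; o=Re@T[:3,3]+np.array(st['eef_pos'])
    else: A=c['R'].T; o=-A@c['t']
    return K,k1,A,o
def ray(C,uv):
    K,k1,A,o=C
    x=cv2.undistortPoints(np.array(uv,float).reshape(-1,1,2),K,np.array([k1,0,0,0.]),None).reshape(-1,2)
    return o,(A@np.c_[x,np.ones(len(x))].T).T
def onplane(C,uv,z):
    o,d=ray(C,uv); return o+d*((z-o[2])/d[:,2])[:,None]
def tri(C1,u1,C2,u2):
    o1,d1=ray(C1,u1);o2,d2=ray(C2,u2);out=[]
    for a,b in zip(d1,d2):
        s,_,_,_=np.linalg.lstsq(np.c_[a,-b],o2-o1,rcond=None)
        p,q=o1+a*s[0],o2+b*s[1]; out.append(np.r_[(p+q)/2,np.linalg.norm(p-q)])
    return np.array(out)
def proj(C,P):
    K,k1,A,o=C
    P=np.atleast_2d(P).astype(float);r=A.T
    return cv2.projectPoints(P,cv2.Rodrigues(r)[0],-r@o,K,np.array([k1,0,0,0.]))[0].reshape(-1,2)
def big(m,near=None):
    cs,_=cv2.findContours(m.astype(np.uint8),cv2.RETR_EXTERNAL,cv2.CHAIN_APPROX_NONE)
    if near is not None: cs=[c for c in cs if abs(cv2.pointPolygonTest(c,tuple(map(float,near)),True))<25 or cv2.pointPolygonTest(c,tuple(map(float,near)),False)>0]
    return max(cs,key=cv2.contourArea)
def down(yaw): # tool y (closing line) at world angle yaw+90deg, z down; x at yaw
    c,s=np.cos(yaw),np.sin(yaw); return np.array([[c,s,0],[s,-c,0],[0,0,-1.]])
E
python3 - <<'E'
from h import *
G={}
seeds={'top':dict(bs=(289,134),bm=(361,138),bl=(282,214),rack=(190,204),bar=(454,200)),
'scene':dict(bs=(399,253),bm=(327,294),bl=(351,185),rack=(431,150),bar=(191,295))}
for n in seeds:
    im=cv2.imread(f'pics/{n}0.png');hsv=cv2.cvtColor(im,cv2.COLOR_BGR2HSV)
    for k,s in seeds[n].items(): print(n,k,hsv[s[1],s[0]],end=' ')
    felt=(hsv[...,1]<60)&(hsv[...,2]<140)&(hsv[...,2]>60)
    grey=(hsv[...,1]<60)&(hsv[...,2]>90)
    C=cam(n);r={}
    for k in ('bs','bm','bl'):
        c=big(cv2.morphologyEx(felt.astype(np.uint8),2,np.ones((3,3))),seeds[n][k]);e=cv2.fitEllipse(c);r[k]=e[0];print('\n',n,k,np.round(e[0],1),np.round(e[1],1))
    c=big(grey,seeds[n]['bar']);e=cv2.minAreaRect(c);r['bar']=e[0];print(n,'bar',e)
    x,y=seeds[n]['rack'];print('wood',hsv[y-20:y+20:8,x-60:x+60:10].tolist()[2])
    G[n]=r
print()
for k in G['top']:
    print(k,np.round(tri(cam('top'),G['top'][k],cam('scene'),G['scene'][k]),1),np.round(onplane(cam('top'),G['top'][k],9),1),np.round(onplane(cam('scene'),G['scene'][k],9),1))
# rough stack, rack
for k,a,b in [('hubtop',(368,213),(271,205)),('rack',(190,204),(431,150)),('bowl',(433,120),(262,354))]: print(k,np.round(tri(cam('top'),a,cam('scene'),b),1))
def crop(n,x,y,w,f):
    im=cv2.imread(f'pics/{n}0.png');return cv2.resize(im[y-w:y+w,x-w:x+w],(f,f),interpolation=2)
cv2.imwrite('pics/c0.png',np.vstack([np.hstack([crop('top',366,214,30,300),crop('scene',273,220,30,300)]),np.hstack([crop('top',190,204,42,300),crop('scene',431,150,38,300)])]))
E
```

```text
top bs [135   5  95] top bm [143  11  91] top bl [140   9  88] top rack [ 13 177 124] top bar [135  15 140] 
 top bs [288.9 133.8] [27.7 28.6]

 top bm [361.  137.6] [35.3 36.7]

 top bl [281.6 213.5] [45.2 46. ]
top bar ((453.42169189453125, 202.11378479003906), (5.072536468505859, 79.10704803466797), 15.101099014282227)
wood [[15, 128, 147], [14, 127, 151], [15, 127, 151], [14, 128, 151], [15, 127, 148], [13, 157, 128], [13, 175, 128], [12, 176, 120], [15, 128, 143], [14, 129, 150], [15, 128, 151], [16, 137, 151]]
scene bs [  0   5 103] scene bm [ 30   5 103] scene bl [ 10   7 103] scene rack [ 13 151 128] scene bar [160   5 143] 
 scene bs [398.  252.8] [28.7 33.4]

 scene bm [326.3 294.1] [42.2 45.1]

 scene bl [350.3 184.3] [39.  48.1]
scene bar ((191.2061309814453, 291.87249755859375), (87.65216064453125, 6.437575340270996), 79.76519775390625)
wood [[16, 115, 149], [16, 114, 155], [16, 114, 157], [16, 115, 157], [16, 116, 152], [13, 152, 138], [13, 148, 133], [15, 123, 151], [16, 116, 152], [15, 114, 155], [16, 115, 157], [16, 115, 159]]

bs [[643.1  78.5  10.7   0.8]] [[643.3  78.3   9. ]] [[642.8  79.6   9. ]]
bm [[635.4 -97.8   8.6   1.1]] [[635.  -98.2   9. ]] [[635.7 -97.4   9. ]]
bl [[447.9  93.9   9.    0.8]] [[447.6  93.6   9. ]] [[448.1  94.2   9. ]]
bar [[ 478.9 -323.5   -1.8    1.4]] [[ 477.5 -321.1    9. ]] [[ 484.2 -322.7    9. ]]
hubtop [[ 4.435e+02 -1.053e+02  9.430e+01  2.000e-01]]
rack [[470.4 317.6   3.    1.8]]
bowl [[ 674.1 -267.9   35.1    3.7]]
```

View pics/c0.png

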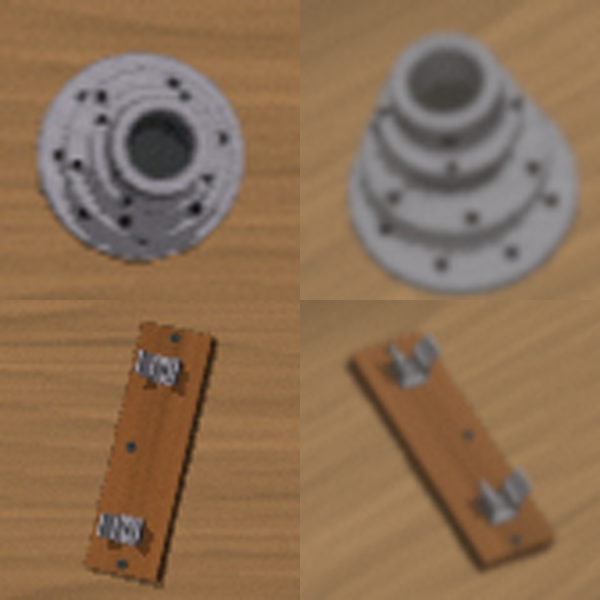

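The crops show the hub top ring centred near (368,213) in top and (271,205) in scene, which triangulates to z≈94 as it should. The blocks triangulate to z≈9. The rack's two clips are clear. Next are wrist close-ups, each as a pair of views half a turn apart.

```bash
cat > w.py <<'E'
from h import *
import pickle
def look(tag,p,yaws=(0,180)):
    out=[]
    for y in yaws:
        ctrl.move_ptp(p,down(np.radians(y)));ctrl.hold(.25)
        st=sensors.read_state();im,d=optics.grab_frame('wrist');im=im[...,::-1].copy()
        f=f'pics/{tag}_{y}.png';cv2.imwrite(f,im);pickle.dump((st,d),open(f'pics/{tag}_{y}.pkl','wb'))
        out.append((im,cam('wrist',st),d,st))
    return out
E
python3 - <<'E'
from w import *
R=lambda f:cv2.imread(f)
look('rack',[470,318,170],(0,180))
look('blk',[560,25,260],(180,0))
look('stk',[443,-105,215],(0,180))
look('bar',[480,-323,150],(180,0))
s=sensors.read_state();print(s['t'],s['eef_pos'])
cv2.imwrite('pics/m1.png',cv2.resize(np.vstack([np.hstack([R('pics/rack_0.png'),R('pics/blk_0.png')]),np.hstack([R('pics/stk_0.png'),R('pics/bar_0.png')])]),(800,500),interpolation=3))
E
```

```text
17.9083 [ 479.98011964 -322.96887309  149.97637614]
```

View pics/m1.png

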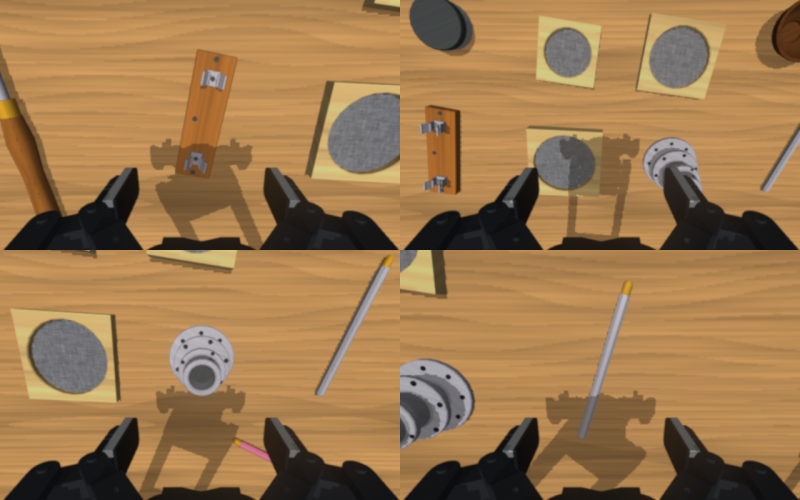

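The montage, in quarter-size panels, shows the rack with clips near (213,78) and (197,160), the blocks, the stack top ring at (203,375) and the bar from (627,285) to (584,435). Everything is unobstructed apart from the gripper's shadow.

```bash
cat > m.py <<'E'
from w import *
def load(tag,y):
    st,d=pickle.load(open(f'pics/{tag}_{y}.pkl','rb'));return cv2.imread(f'pics/{tag}_{y}.png'),cam('wrist',st),d,st
def near(m,uv,r):
    k=np.zeros(m.shape,np.uint8);cv2.circle(k,tuple(int(round(v)) for v in uv),int(r),1,-1);return (m&(k>0)).astype(np.uint8)
def hsv(im): return cv2.cvtColor(im,cv2.COLOR_BGR2HSV)
def ring(im,C,xy,ztop):
    "bore ellipse centre: dark area inside the hub rim"
    uv=proj(C,[*xy,ztop])[0];e1=proj(C,[xy[0]+15.5,xy[1],ztop])[0];r=np.linalg.norm(e1-uv)
    g=cv2.cvtColor(im,6);roi=near(np.ones(g.shape,bool),uv,1.9*r)>0
    t,_=cv2.threshold(g[roi].reshape(-1,1),0,255,cv2.THRESH_OTSU)
    m=near(g<t,uv,1.25*r);m=cv2.morphologyEx(m,cv2.MORPH_OPEN,np.ones((3,3)))
    c=big(m,uv);e=cv2.fitEllipse(cv2.convexHull(c));return e,r
E
python3 - <<'E'
from m import *
V=[load('stk',y) for y in (0,180)]
es=[ring(v[0],v[1],(443.5,-105.3),94.5) for v in V]
for e in es: print('bore',np.round(e[0][0],1),np.round(e[0][1],1),round(e[1]*2,1))
print('bore tri',np.round(tri(V[0][1],es[0][0][0],V[1][1],es[1][0][0]),1),[np.round(onplane(v[1],e[0][0],96),1) for v,e in zip(V,es)])
# felts
V=[load('blk',y) for y in (0,180)]
for k,P in dict(bs=(643,78.5,9),bm=(635.4,-97.8,9),bl=(448,94,9)).items():
    u=[]
    for im,C,d,st in V:
        h=hsv(im);uv=proj(C,P)[0];r=np.linalg.norm(proj(C,(P[0]+60,P[1],9))[0]-uv)
        m=near((h[...,1]<70)&(h[...,2]>40),uv,r);c=big(cv2.morphologyEx(m,2,np.ones((3,3))),uv);e=cv2.fitEllipse(cv2.convexHull(c));u.append(e[0]);print(k,np.round(e[1],0),end=' ')
    print(np.round(tri(V[0][1],u[0],V[1][1],u[1]),1),*[np.round(onplane(v[1],q,9)[0,:2],1) for v,q in zip(V,u)])
# bar
V=[load('bar',y) for y in (0,180)];E=[]
for im,C,d,st in V:
    h=hsv(im);uv=proj(C,(479,-323,6))[0]
    steel=near((h[...,1]<70)&(h[...,2]>50),uv,200);
    c=big(cv2.morphologyEx(steel,2,np.ones((3,3))),uv);rr=cv2.minAreaRect(c);b=cv2.boxPoints(rr)
    b=b[np.argsort([np.linalg.norm(b[0]-x) for x in b])];ends=np.array([(b[0]+b[1])/2,(b[2]+b[3])/2])
    w=onplane(C,ends,6);ends=ends[np.argsort(w[:,0])];w=onplane(C,ends,6);E.append(ends);print('bar',np.round(rr[1],1),np.round(w,1).tolist(),np.linalg.norm(w[0]-w[1]))
t=tri(V[0][1],E[0],V[1][1],E[1]);print(np.round(t,1),'len',np.linalg.norm(t[0,:3]-t[1,:3]))
# rack: wood
V=[load('rack',y) for y in (0,180)];E=[]
for im,C,d,st in V:
    h=hsv(im);uv=proj(C,(470,317,15))[0]
    m=near((h[...,0]<14)&(h[...,1]>145),uv,260);m=cv2.morphologyEx(m,cv2.MORPH_CLOSE,np.ones((9,9)));m=cv2.morphologyEx(m,2,np.ones((7,7)))
    rr=cv2.minAreaRect(big(m,uv));w=onplane(C,cv2.boxPoints(rr),15);print('rack',np.round(w[:,:2],1).tolist(),np.round(w.mean(0),1))
    cl=near((h[...,1]<80)&(h[...,2]>90),uv,170);n,l,s,ce=cv2.connectedComponentsWithStats(cl);print([(ce[i].round(0).tolist(),s[i,4]) for i in range(1,n) if s[i,4]>60])
c=lambda f,x,y,w,h:cv2.resize(cv2.imread(f)[y:y+h,x:x+w],(400,400))
cv2.imwrite('pics/m2.png',np.hstack([c('pics/rack_0.png',220,60,240,240),c('pics/rack_180.png',200,100,240,240)]))
E
```

```text
bore [322.7 203.5] [40.5 43. ] 41.0
bore [321.3 206.6] [40.4 42.7] 39.5
bore tri [[ 444.8 -105.3   87.1    1. ]] [array([[ 447.8, -104.7,   96. ]]), array([[ 441.8, -105.8,   96. ]])]
bs [72. 77.] bs [56. 63.] [[646.1  80.1  -2.9   0.9]] [646.   78.8] [640.8  78. ]
bm [ 88. 101.] bm [79. 84.] [[ 639.2 -101.9    4.2    2.6]] [639.3 -98.9] [ 637.3 -101.6]
bl [84. 95.] bl [115. 123.] [[442.7  96.   -6.1   1.1]] [450.5  93.8] [444.1  92.7]
bar [ 17.2 240.4] [[385.6, -292.9, 6.0], [573.4, -349.2, 6.0]] 196.0317738071022
bar [ 17.1 243. ] [[383.2, -295.7, 6.0], [571.9, -352.3, 6.0]] 197.07233611156602
[[ 383.  -293.9    2.     2.8]
 [ 573.5 -351.     3.5    3.1]] len 198.91125346362043Traceback (most recent call last):
  File "<stdin>", line 28, in <module>
  File "h.py", line 29, in big
    return max(cs,key=cv2.contourArea)
ValueError: max() iterable argument is empty
```

```bash
python3 - <<'E'
from m import *
V=[load('bar',y) for y in (0,180)]
a=np.array([384.4,-294.3]);b=np.array([572.7,-350.7]);d=(b-a)/np.linalg.norm(b-a)
for im,C,_,st in V:
    off=np.array([1.2,1.4])*(1 if C is V[0][1] else -1)
    S=np.arange(-10,220,2.);P=np.c_[a+off+S[:,None]*d,np.full(len(S),11)]
    uv=proj(C,P).round().astype(int);h=hsv(im)
    print([(int(s),*map(int,h[v,u,:3])) for s,(u,v) in zip(S,uv) if (s<8 or s>178) and 0<=u<640 and 0<=v<400])
V=[load('rack',y) for y in (0,180)]
for im,C,d,st in V:
    uv=proj(C,(470,317,15))[0].astype(int);print(uv,hsv(im)[uv[1]-40:uv[1]+40:20,uv[0]-90:uv[0]+90:12].tolist()[:2])
c=lambda f,x,y,w,h:cv2.resize(cv2.imread(f)[y:y+h,x:x+w],(400,400))
cv2.imwrite('pics/m2.png',np.hstack([c('pics/rack_0.png',220,60,240,240),c('pics/rack_180.png',200,60,240,240)]))
E
```

```text
[(-10, 16, 141, 112), (-8, 17, 139, 110), (-6, 16, 138, 111), (-4, 16, 138, 116), (-2, 16, 141, 125), (0, 16, 139, 125), (2, 14, 105, 117), (4, 7, 21, 108), (6, 160, 7, 111), (180, 145, 8, 191), (182, 150, 8, 191), (184, 141, 9, 193), (186, 145, 8, 193), (188, 145, 8, 193), (190, 144, 7, 193), (192, 145, 8, 194), (194, 145, 8, 194), (196, 17, 104, 201), (198, 20, 200, 207), (200, 21, 197, 207), (202, 21, 197, 207), (204, 22, 196, 207), (206, 22, 195, 207), (208, 22, 196, 207), (210, 19, 185, 193), (212, 16, 139, 176), (214, 16, 141, 185), (216, 16, 140, 186), (218, 16, 141, 176)]
[(-10, 16, 140, 126), (-8, 16, 139, 123), (-6, 16, 140, 120), (-4, 15, 138, 122), (-2, 16, 138, 122), (0, 14, 89, 121), (2, 158, 9, 111), (4, 150, 6, 121), (6, 150, 8, 122), (180, 146, 10, 185), (182, 141, 10, 184), (184, 140, 8, 186), (186, 140, 8, 185), (188, 140, 8, 182), (190, 140, 8, 184), (192, 163, 10, 182), (194, 17, 100, 193), (196, 19, 181, 196), (198, 20, 202, 194), (200, 20, 202, 198), (202, 20, 202, 196), (204, 20, 201, 198), (206, 19, 183, 189), (208, 16, 143, 180), (210, 16, 139, 178), (212, 1
[... 366 characters left out ...]
, 140, 191], [16, 141, 192], [16, 139, 191], [16, 141, 192], [14, 183, 180], [14, 185, 170], [14, 185, 170], [14, 185, 176], [14, 182, 175], [16, 138, 192], [16, 139, 192], [16, 140, 193], [16, 140, 193]]]
[321 193] [[[16, 141, 172], [16, 140, 184], [16, 140, 184], [16, 139, 183], [16, 139, 187], [16, 140, 188], [14, 184, 177], [14, 183, 174], [14, 183, 171], [14, 185, 174], [14, 185, 181], [16, 140, 189], [16, 141, 190], [16, 140, 191], [16, 139, 192]], [[16, 139, 192], [16, 139, 192], [16, 140, 191], [16, 140, 191], [16, 140, 191], [15, 172, 151], [14, 184, 176], [14, 184, 169], [14, 184, 166], [14, 185, 181], [14, 185, 170], [16, 139, 194], [16, 139, 194], [16, 139, 194], [16, 138, 194]]]
```

View pics/m2.png

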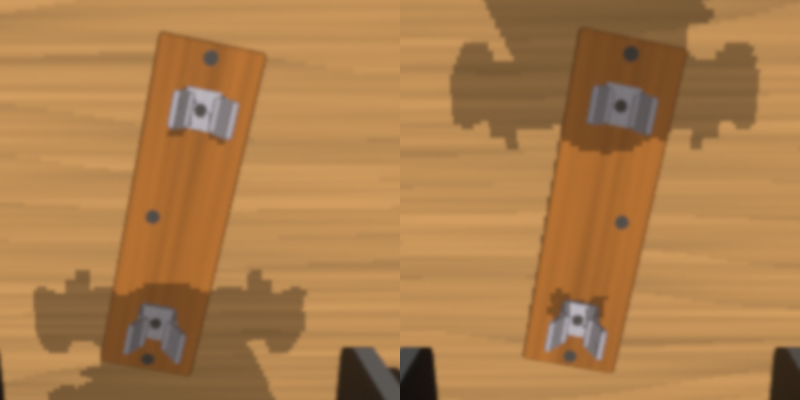

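The rack crops show a batten with two clips. In panel pixels the left view has clips at (201,110) and (155,324) and the right view at (621,105) and (577,320). The screw midway along the batten is off-axis, so I won't use it as a reference.

```bash
python3 - <<'E'
from m import *
V=[load('rack',y) for y in (0,180)];R=[];S=[]
for (im,C,d,st),k in zip(V,(((201,110),(155,324)),((221,105),(177,320)))):
    h=hsv(im);uv=proj(C,(470,317,15))[0]
    m=near((h[...,0]<16)&(h[...,1]>155),uv,140);m=cv2.morphologyEx(m,cv2.MORPH_CLOSE,np.ones((15,15)));m=cv2.morphologyEx(m,2,np.ones((7,7)))
    rr=cv2.minAreaRect(big(m,uv));px=cv2.boxPoints(rr);w=onplane(C,px,15);w=w[np.argsort(w[:,0])];
    A,B=w[:2,:2].mean(0),w[2:,:2].mean(0);R.append((A+B)/2);print('rack',np.round(w[:,:2],1).tolist(),(A+B)/2,'L',np.linalg.norm(B-A),'ang',np.degrees(np.arctan2(*(B-A)[::-1])))
    o=(220,60) if C is V[0][1] else (200,60)
    q=np.array([(o[0]+.6*x,o[1]+.6*y) for x,y in k]);S.append(q);w=onplane(C,q,17);D=w[0]-w[1];print(' screws',np.round(w[:,:2],1).tolist(),np.round(w.mean(0),1),np.linalg.norm(D),np.degrees(np.arctan2(D[1],D[0])))
print(np.round(tri(V[0][1],S[0],V[1][1],S[1]),1), np.mean(R,0))
# static views
for n,s in (('top',(190,204)),('scene',(431,150))):
    im=cv2.imread(f'pics/{n}0.png');h=hsv(im)
    m=near((h[...,1]>(150 if n=='top' else 135))&(h[...,0]<16),s,48);m=cv2.morphologyEx(m,cv2.MORPH_CLOSE,np.ones((5,5)));m=cv2.morphologyEx(m,2,np.ones((3,3)))
    rr=cv2.minAreaRect(big(m,s));w=onplane(cam(n),cv2.boxPoints(rr),12);w=w[np.argsort(w[:,0])];A,B=w[:2,:2].mean(0),w[2:,:2].mean(0);print(n,(A+B)/2,np.linalg.norm(B-A),np.degrees(np.arctan2(*(B-A)[::-1])))
E
```

```text
rack [[381.6, 298.9], [393.4, 356.5], [550.8, 275.6], [559.0, 323.8]] [471.17514632 313.70064103] L 169.69586875980517 ang -9.492591766247914
 screws [[524.7, 304.5], [415.8, 326.3]] [470.3 315.4  17. ] 111.08328500589053 -11.311250342840003
rack [[379.0, 306.7], [387.0, 355.0], [544.6, 273.6], [556.1, 331.4]] [466.6643215  316.67516674] L 169.7464261603094 ang -9.617525720781307
 screws [[412.9, 325.8], [521.7, 304.2]] [467.3 315.   17. ] 110.94754314699298 168.78604769233837
[[ 467.1  310.1 -428.4   64.8]
 [ 469.2  316.4  124.5   14. ]] [468.91973391 315.18790389]
top [469.40530907 314.5206619 ] 170.44472260526138 -11.222383251705317
scene [470.24441536 314.81567111] 180.9230647076052 -12.20087457442258
```

The rack comes to (469,315) at −11.25° and the bar centre to (478.5,−322.8) at −16.7°. Both are consistent across views. I'll move the small plate next.

```bash
cat > mv.py <<'E'
from m import *
Y=down(np.pi/2)
def S(tag):
    s=sensors.read_state();print(tag,'t%.1f'%s['t'],np.round(s['eef_pos'],1),'F',np.round(s['force'],1),'w%.1f'%s['grip_width'],'g%.1f'%s['grasp_force'],'tips',ctrl.tcp_to_tips);return s
def pick(xy,base,pre=None):
    ctrl.gripper_to(60,50)
    ctrl.move_ptp([*xy,base+90],Y);S('above')
    print('hit',ctrl.move_l([*xy,base+36],vel=60,threshold=8));S('down')
    ctrl.gripper_to(40,60);S('grip')
    ctrl.move_l([*xy,base+40],vel=20);S('lift');ctrl.move_l([*xy,max(base+66,100)],vel=120)
def place(xy,zf=9):
    ctrl.move_ptp([*xy,zf+36+40],Y);ctrl.move_l([*xy,zf+36+5],vel=80);ctrl.hold(.3);S('pre')
    print('hit',ctrl.move_l([*xy,zf+36-3],vel=12,threshold=3));S('touch')
    ctrl.gripper_to(58);S('open')
    p=sensors.read_state()['eef_pos'];ctrl.move_l([*xy,p[2]+60],vel=120)
E
python3 - <<'E'
from mv import *
a=np.array([[201,110],[155,324]])*.6+[220,60];b=np.array([[177,320],[221,105]])*.6+[200,60]
print('screw z',np.round(tri(load('rack',0)[1],a,load('rack',180)[1],b),1).tolist())
pick((444.3,-105.3),64)
E
```

```text
screw z [[524.2, 304.1, 12.0, 0.2], [413.4, 326.2, 12.1, 0.4]]
above t19.4 [ 444.8 -105.8  154.3] F [ 0.4  0.2 -0.6] w60.1 g0.0 tips 25.0
hit False
down t20.5 [ 444.7 -105.4  100.4] F [0.5 0.2 0.5] w59.9 g0.0 tips 25.0
grip t20.8 [ 444.8 -105.6  100.9] F [-1.6 -0.2  5.5] w43.3 g61.3 tips 25.0
lift t21.1 [ 443.9 -105.1  103.6] F [-0.2 -0.4 -3.2] w43.2 g61.1 tips 25.0
```

```bash
python3 - <<'E'
from mv import *
S('now')
p,_=optics.grab_frame('scene');q,_=optics.grab_frame('wrist')
cv2.imwrite('pics/g1.png',np.hstack([cv2.resize(p[130:270,200:340,::-1],(400,400),interpolation=2),cv2.resize(q[...,::-1][100:400,170:470],(400,400))]))
E
```

```text
now t21.5 [ 444.8 -105.5  130.4] F [-0.3  0.3 -2.2] w42.8 g61.3 tips 25.0
```

View pics/g1.png

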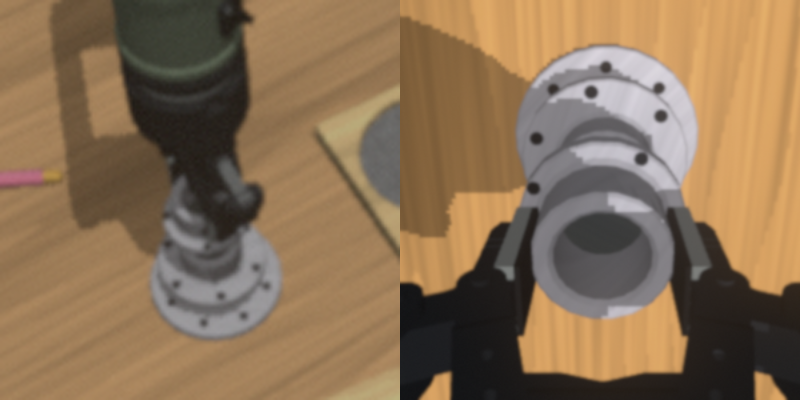

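The small plate is held level in the jaws, with its ring at about (602,255) in the right panel. The stack beneath it is undisturbed.

```bash
python3 - <<'E'
from mv import *
place((643.3,78.5))
# view next hub from both sides
V=look('st2',[444,-105,185],(180,0))
es=[ring(v[0],v[1],(444,-105),64) for v in V]
for v,e in zip(V,es): print(np.round(e[0][0],1),np.round(e[0][1],1),2*e[1],np.round(onplane(v[1],e[0][0],64),1))
print(np.round(tri(V[0][1],es[0][0][0],V[1][1],es[1][0][0]),1));S('end')
p,_=optics.grab_frame('top');r,_=optics.grab_frame('scene')
cv2.imwrite('pics/g2.png',np.hstack([cv2.resize(V[1][0],(480,300)),cv2.resize(r[...,::-1][210:300,350:440],(300,300),interpolation=2)]))
E
```

```text
pre t23.6 [643.8  78.6  50.6] F [ 0.2  0.1 -2.4] w42.9 g61.3 tips 25.0
hit True
touch t24.0 [643.4  78.5  46. ] F [-0.6 -0.1  5. ] w43.2 g61.6 tips 25.0
open t24.3 [641.3  78.6  43.7] F [ 0.4 -0.1 -0.6] w57.9 g0.0 tips 25.0
[320.8 204.9] [39.9 43.4] 39.945206311740925 [[ 446.7 -104.8   64. ]]
[322.1 201.8] [40.3 43.5] 41.048197168271294 [[ 448.3 -104.8   64. ]]
[[ 447.5 -104.8   61.6    0. ]]
end t29.9 [ 444. -105.  185.] F [-0.7 -0.2 -0.5] w58.0 g0.0 tips 25.0
```

View pics/g2.png

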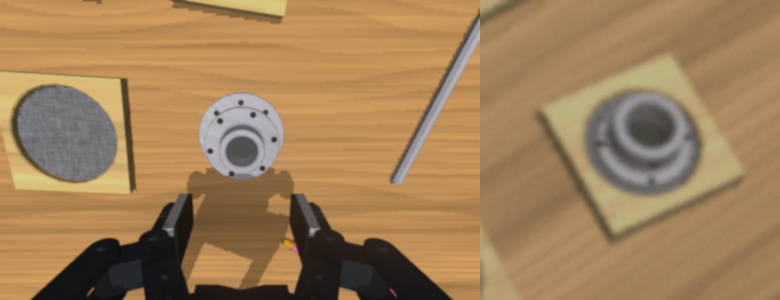

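The small plate sits flat in its recess (right panel, hub at about (650,125)). The medium hub measures (447.5,−104.8) at z≈62, against 64 expected.

```bash
python3 - <<'E'
from mv import *
pick((447.5,-104.9),32)
place((635.8,-98.1))
V=look('st3',[444,-105,155],(180,0))
es=[ring(v[0],v[1],(445,-105),32) for v in V]
for v,e in zip(V,es): print(np.round(e[0][0],1),np.round(e[0][1],1),2*e[1],np.round(onplane(v[1],e[0][0],32),1))
print(np.round(tri(V[0][1],es[0][0][0],V[1][1],es[1][0][0]),1));S('end')
r,_=optics.grab_frame('scene')
cv2.imwrite('pics/g3.png',np.hstack([cv2.resize(V[1][0],(480,300)),cv2.resize(r[...,::-1][240:340,280:380],(300,300),interpolation=2)]))
E
```

```text
above t31.6 [ 447.6 -105.   122.2] F [ 0.5 -0.6  0.2] w59.5 g0.0 tips 25.0
hit False
down t32.7 [ 447.9 -105.1   68.3] F [-0.7 -0.4 -0.3] w60.3 g0.0 tips 25.0
grip t33.0 [ 447.7 -105.1   68.9] F [-2.4  0.1  5.8] w42.7 g61.1 tips 25.0
lift t33.3 [ 447.2 -104.8   71.7] F [ 0.7  0.  -3.4] w43.2 g61.3 tips 25.0
pre t35.4 [636.3 -98.2  50.7] F [ 0.3  0.6 -4. ] w42.8 g61.5 tips 25.0
hit True
touch t35.8 [636.  -98.1  45.9] F [ 0.5 -0.7  4.2] w43.2 g62.1 tips 25.0
open t36.1 [633.6 -97.4  43.3] F [-0.7  0.6 -0.2] w58.1 g0.0 tips 25.0
[321.9 205.7] [40.2 43.2] 39.59044797422172 [[ 448.  -104.2   32. ]]
[321.3 199.6] [39.6 43.2] 40.874302247553466 [[ 449.3 -104.3   32. ]]
[[ 4.486e+02 -1.042e+02  3.000e+01  1.000e-01]]
end t41.5 [ 444. -105.  155.] F [-0.2  0.6 -0.2] w57.8 g0.0 tips 25.0
```

View pics/g3.png

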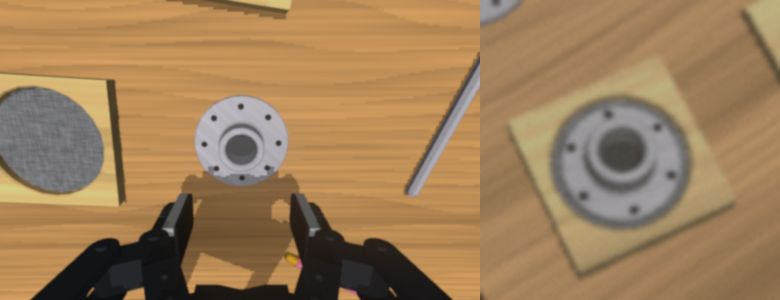

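Medium is flat in its recess. The large hub is at (448.6,−104.2) and z≈30. After placing it I'll measure the fingertip reach at a small opening from the wrist depth, ready for the bar.

```bash
python3 - <<'E'
from mv import *
pick((448.6,-104.2),0)
place((447.8,93.8))
r,_=optics.grab_frame('scene')
bar=np.array([478.5,-322.8]);Yb=down(np.radians(163.3))
ctrl.move_ptp([*bar,150],Yb)
for o in (14,32):
    ctrl.gripper_to(o,60);st=S('bar above');im,d=optics.grab_frame('wrist')
    c=optics.camera_params('wrist');v,u=np.mgrid[0:400,0:640];x=cv2.undistortPoints(np.c_[u.ravel(),v.ravel()].astype(float).reshape(-1,1,2),c['mtx'],np.array([c['k1'],0,0,0.])).reshape(-1,2)
    P=np.c_[x,np.ones(len(x))]*d.reshape(-1,1);P=P@c['T_tool_cam'][:3,:3].T+c['T_tool_cam'][:3,3]
    k=(d.ravel()>0)&(abs(P[:,1])<50)&(abs(P[:,0])<16)&(P[:,2]<80)&(P[:,2]>-40);print(o,np.percentile(P[k,2],[50,95,98,99,99.8]).round(1),k.sum())
cv2.imwrite('pics/g4.png',np.hstack([cv2.resize(im[...,::-1],(480,300)),cv2.resize(r[...,::-1][130:240,300:410],(300,300),interpolation=2)]))
E
```

```text
above t43.2 [ 448.8 -104.3   90.2] F [ 0.2 -0.4 -0.9] w60.2 g0.0 tips 25.0
hit False
down t44.2 [ 449.  -104.4   36.3] F [-0.1  0.9 -1.1] w60.1 g0.0 tips 25.0
grip t44.5 [ 448.4 -104.3   36.8] F [-2.6  1.4  5.1] w43.1 g60.6 tips 25.0
lift t44.9 [ 448.3 -104.    39.7] F [-0.4 -0.3 -5. ] w43.2 g61.5 tips 25.0
pre t47.2 [448.3  93.8  50.5] F [ 0.4  0.5 -5. ] w43.4 g61.6 tips 25.0
hit True
touch t47.6 [447.9  93.8  45.8] F [ 1.2 -0.1  5.3] w43.3 g62.5 tips 25.0
open t48.0 [445.4  93.8  44.1] F [ 0.1 -0.5 -0.5] w57.8 g0.0 tips 25.0
bar above t50.9 [ 478.6 -322.6  150.1] F [ 0.5 -0.6  0.8] w14.3 g0.0 tips 25.0
14 [-29.6   9.1  15.6  18.3  21.6] 17689
bar above t51.3 [ 478.5 -322.8  150. ] F [-0.6  0.3  0. ] w32.1 g0.0 tips 25.0
32 [-29.4  10.   15.8  18.2  22.2] 17604
```

View pics/g4.png

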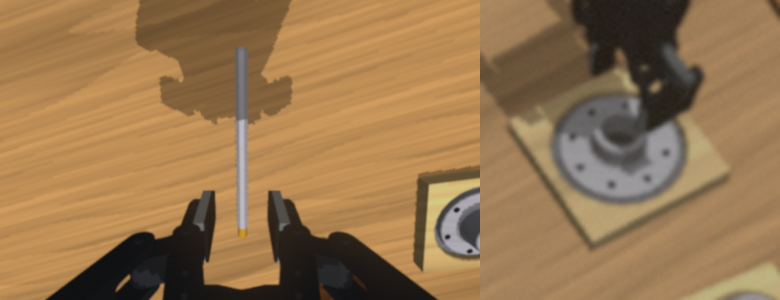

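The large plate lies flat in its block (right panel). In the wrist view the bar runs straight down the jaws' centre line at column 241, and the tips measure 22–25 mm ahead of the TCP. I'll grasp the bar now.

```bash
python3 - <<'E'
from mv import *
bar=np.array([478.5,-322.8]);Yb=down(np.radians(163.3));Yr=down(np.radians(168.75));rk=np.array([469.,315.])
ctrl.move_l([*bar,60],vel=150)
print('hit',ctrl.move_l([*bar,27.5],vel=40,threshold=8));S('down')
ctrl.gripper_to(5,100);S('grip')
ctrl.move_l([*bar,33],vel=20);S('lift')
ctrl.move_l([*bar,110],vel=150)
ctrl.move_ptp([*rk,110],Yr);ctrl.move_l([*rk,75],vel=100);ctrl.hold(.3);S('over rack')
q,_=optics.grab_frame('wrist');r,_=optics.grab_frame('scene');t,_=optics.grab_frame('top')
cv2.imwrite('pics/top5.png',t[...,::-1])
f=lambda a,x,y,w:cv2.resize(a[...,::-1][y-w:y+w,x-w:x+w],(390,390),interpolation=2)
cv2.imwrite('pics/g5.png',np.hstack([cv2.resize(q[...,::-1][0:390,125:515],(390,390)),f(r,425,140,60)]))
E
```

```text
hit False
down t53.0 [ 478.7 -323.    27.7] F [ 0.2 -0.2 -0.3] w31.6 g0.0 tips 25.0
grip t53.4 [ 478.8 -323.1   28.2] F [-1.1  0.8  4.3] w8.1 g98.6 tips 25.0
lift t53.8 [ 478.4 -322.7   32.8] F [ 0.1  0.3 -1.4] w8.1 g98.1 tips 25.0
over rack t57.5 [469.5 315.3  75.7] F [-1.1  0.1 -1.4] w8.0 g98.1 tips 25.0
```

View pics/g5.png

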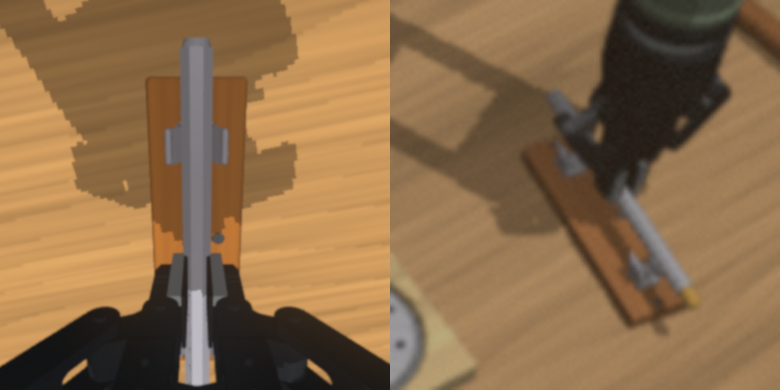

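In the left panel the bar is at column 197, centred on the clip lips at 166–228. It is level and ready to press.

```bash
python3 - <<'E'
from mv import *
rk=[469.,315.]
for z,th in ((58,15),(44,22)):
    print('hit',ctrl.move_l([*rk,z],vel=25,threshold=th));S(z)
ctrl.hold(.3);S('held')
q,_=optics.grab_frame('wrist');r,_=optics.grab_frame('scene')
f=lambda a,x,y,w:cv2.resize(a[...,::-1][y-w:y+w,x-w:x+w],(390,390),interpolation=2)
cv2.imwrite('pics/g6.png',np.hstack([cv2.resize(q[...,::-1][0:390,125:515],(390,390)),f(r,425,140,60)]))
E
```

```text
hit False
58 t58.5 [469.1 315.   58. ] F [-0.1  0.2 -1.3] w8.0 g98.1 tips 25.0
hit False
44 t59.2 [470.2 315.3  46.2] F [-3.5 -2.4 11.3] w8.4 g99.8 tips 25.0
held t59.5 [470.3 315.3  46.2] F [-3.4 -2.8 11.8] w8.1 g99.8 tips 25.0
```

View pics/g6.png

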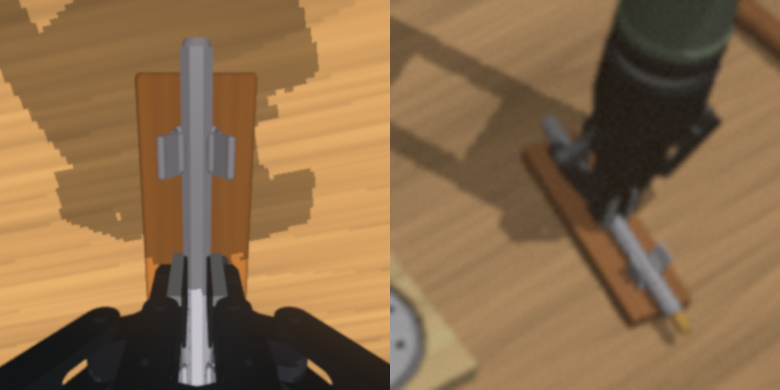

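The arm has sprung 2 mm short under load, so I'll push deeper until there's a firm stop.

```bash
python3 - <<'E'
from mv import *
rk=[469.,315.]
for z in (41,38,35):
    h=ctrl.move_l([*rk,z],vel=15,threshold=30);s=S((z,h))
    if s['force'][2]>38: break
ctrl.hold(.3);s=S('held')
E
```

```text
(41, False) t60.0 [470.3 315.4  46. ] F [-9.  -5.2 29.4] w8.0 g102.1 tips 25.0
(38, False) t60.3 [470.4 315.4  45.9] F [-14.5  -9.8  46.3] w8.3 g104.3 tips 25.0
held t60.6 [470.4 315.4  45.9] F [-16.5  -9.6  46.5] w8.1 g104.3 tips 25.0
```

It's a firm stop at TCP z 45.9 (expected 45.7), so the bar is home. I'll relax, release, retreat and verify.

```bash
python3 - <<'E'
from mv import *
ctrl.move_l([470.2,315.3,46],vel=20);S('relax')
ctrl.gripper_to(32);S('open')
ctrl.move_l([470.2,315.3,110],vel=60)
V=look('rk2',[470,318,190],(180,))
ctrl.move_ptp([430,230,300],down(np.radians(120)));ctrl.hold(.3);S('end')
t,_=optics.grab_frame('top');r,_=optics.grab_frame('scene')
C=V[0][1];uv=proj(C,(469,315,20))[0].astype(int);print(uv)
f=lambda a,x,y,w:cv2.resize(a[y-w:y+w,x-w:x+w],(390,390),interpolation=2)
cv2.imwrite('pics/g7.png',np.hstack([f(V[0][0],320,200,170),f(r[...,::-1],425,140,60)]))
cv2.imwrite('pics/g8.png',np.vstack([r,t])[...,::-1][:, :][0:800])
cv2.imwrite('pics/g8.png',np.hstack([r[80:380,200:500,::-1],t[80:280,150:500,::-1].repeat(1,0)[:200].copy() if 0 else cv2.resize(t[80:260,160:470,::-1],(500,300))]))
E
```

```text
relax t61.2 [470.3 315.3  46.2] F [-1.6 -1.2  5.8] w7.9 g99.2 tips 25.0
open t61.5 [470.1 315.3  45.5] F [ 0.5 -0.1  1.3] w31.8 g0.0 tips 25.0
end t64.7 [429.8 230.2 299.2] F [ 0.2  0.6 -0.6] w32.0 g0.0 tips 25.0
[318 185]
```

View pics/g7.png

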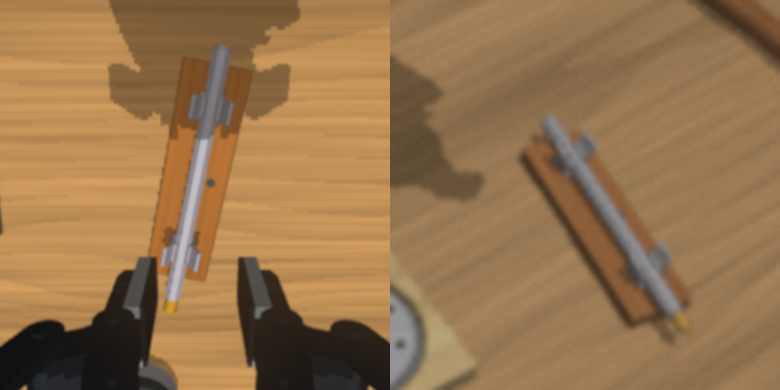

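View pics/g8.png

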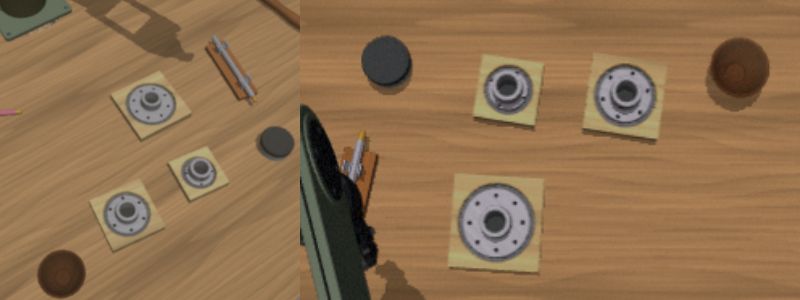

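The bar sits in both clips with even overhang, all three plates lie flat in their recesses, and the bowl and tin are where they started.

```bash
python3 -c "
from plant import ctrl
print(ctrl.finish_job())"
```

```text
the job is handed in; nothing more can be done
None
```

The job is handed in at about 65 s: all three faceplates are flat and hub up in their own blocks, the knock-out bar is fully home and about centred in its clips, and the bowl and tin were not moved.

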